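# Home and lock the sample-changer carousel

## Task

Get the sample changer ready to be moved: push its carousel round slowly and gently until the lug with the hole stands at the home mark, then take the transport pin out of its parking hole and fit it down through the lug into the index block, feeling for the hidden hole with light pressure, until the handle sits fully down on the lug. Do not touch the glass vials, never force the pin, and leave the other things on the bench where they are.

Things in the scene. Friction and masses are not known exactly. Their poses are not given: they have to be found in the camera images.
- changer: Sample changer, a bench instrument that cannot move: housing 385 x 350 mm, flat grey deck 70 mm above the bench. Origin on the bench under the carousel's axis; x points to the rear, where a 315 mm tall tower stands (154 mm behind the axis; its blue arm reaches to 80 mm behind the axis, 190 mm up); z up. Home mark at the front (-x); parking hole in the front corner on the -y side.
- carousel: Carousel, a light-grey plastic wheel (about 0.45 kg) that turns freely both ways without end about an upright axis (drag about 0.12 N m; stays where left). Origin on the bench on that axis, z up; its -x axis points at the lug. Hub radius 28 mm, top 136 mm above the bench; flat rim from radius 94 to 132 mm, 100 to 112 mm above the bench.
- axis_top (a point): Point on the carousel's axis, level with the tops of its four spokes (118 mm above the bench; axes as the changer's). Spokes: 12 mm wide, 94 to 118 mm above the bench, at 45, 135, 225, 315 degrees from the carousel's x axis. The windows between hub, spokes and rim are open down to the deck: shut fingers can go in at about 61 mm radius and push a spoke sideways.
- lug_hole (a point): The lug is the one flat tab, 36 mm wide and 12 mm thick, that sticks out of the rim to radius 169 mm. This point is the centre of its hole (14 mm wide, right through, chamfered) at the lug's top face, 112 mm above the bench and 148 mm from the axis; axes as the carousel's.
- home_mark (a point): Where the lug's hole stands at home, over a short black line at the deck's front edge: 112 mm above the bench, 148 mm in front of the axis, axes as the changer's. Below is the fixed steel index block, 40 x 50 mm, top 98 mm above the bench, 2 mm under the lug. Its hole (13.5 mm, down to the deck) is at the same radius but up to 7 mm to either side along the rim: find it by feel.
- vials: Seven capped glass vials, 23 mm in diameter, held fast in the rim at 112 mm radius, every 45 degrees except at the lug; tops 152 mm above the bench. They turn with the carousel and have its origin and axes.
- pin_handle (a point): Centre of the transport pin's handle: black, round, 21 mm in diameter, 48 mm tall (this point is half-way up). Below it is a steel shank 12 mm in diameter, 38 mm long, its end barely chamfered. 70 g; stands upright in the parking hole. Parked or fully home, the handle's underside is 112 mm above the bench. z points up along the pin.
- pin_tip (a point): The lower end of the pin's shank, 62 mm below the handle's centre along the pin.
- parking_hole (a point): Mouth of the parking hole, the top centre of a 36 mm square aluminium block on the deck, 112 mm above the bench; 13.5 mm wide, 42 mm deep.
- microscope: Bystander: a school microscope, about 200 x 170 mm and 420 mm tall. Origin under its base.
- dishes: Bystander: three stacked clear dishes, 90 mm wide, 45 mm high. Origin under the stack.
- slide_box: Bystander: a shut wooden slide box, 100 x 210 x 34 mm. Origin under its centre.
- beaker: Bystander: an empty glass beaker, 70 mm wide, 95 mm high. Origin under its centre.

How it is judged:
By the outcome, as a careful person would: the job done as asked, in the order asked, and still so for the second after the job is handed in, with the robot touching nothing.
It also fails if it takes over 72 s, if anything falls off the work surface, if the arm or the gripper's body presses on something with over 40 N, if the wrist force passes 120 N, or if a joint passes its speed limit or range.

## Robot

A 6-joint arm with a two-finger parallel gripper is mounted at the origin on the work surface. World frame = base frame: x ahead of the robot, y to its left, z up, the work surface at z = 0. Lengths are in m, angles in degrees, forces in N, time in s.
With the tool pointing down it reaches from about 0.4 to 0.825 m from the base axis. Payload 7 kg.
Tool frame: the origin (TCP) lies midway between the tips of the shut fingers; the grasp point (between the pads) lies 19 mm behind it; z points along the fingers, y is the line along which they close (so a half turn about z gives the same grasp; the last joint's range is limited). The gripper opens to 88 mm and grips with 3 to 60 N. Pads are 19 mm wide; open, the fingers measure 130 mm over their backs; the gripper's body (78 mm by 193 mm) begins 47 mm behind the grasp point.
Start: joints at [87.095, 20.546, 0.682, 0, -70.136, -16.507], TCP at [0.224, 0.637, 0.227] pointing down, gripper open.
Joint ranges: [-176.03, 176.03], [-82.01, 121.73], [-58.28, 71.71], [-173.87, 95.51], [-174.79, -0.11], [-173.66, 173.66]. Speed limits (degrees/s): [136.94, 136.94, 172.46, 180, 180, 180].

## Interface

Orientations are given as [roll, pitch, yaw] about the fixed x, y, z axes, in that order (R = Rz(yaw) Ry(pitch) Rx(roll)).
In Python, from plant import ctrl, viewer, close_job gives the robot as it stands. The module is installed in compiled form; this text tells all that it offers.
- The arm moves only by the tool step_arm, never from a script. Its argument "moves" is a list that holds one entry, the list of rows, each a list of 5 numbers: the shift along the world's x, y, z in cm, then the turn about the world's z in rad, then the finger opening in cm, from 0 to 8.76. In form: [[[tx, ty, tz, twist, grip], ...]]. A call has 1 to 10 rows; each row shifts and turns the commanded pose from where the row before left it; what a row does not reach is not made up. A row lasts 1/10 s, in which the tool goes at most 50 mm and 8.59 degrees, less where a joint would pass 70% of its speed; a pose out of reach is approached as far as the arm can. A call with a gripper value outside its range is refused whole. The fingers move at their own pace and stop on an object; the grip force is fixed at half the most. Time passes only in rows, so rows that do not move let the fingers close. It gives the time, the measured TCP pose, the force, the opening and the grip force at its end, in the units of the state.
- ctrl.get_obs(): the state, without advancing time (a new reading comes with each control period).
- viewer.snapshot(name): name is "side" or "top" or "wrist"; returns (picture, depth): 400x640x3 uint8, blue, green, red; 400x640 float32, m along the optical axis (not along the pixel's ray), 0 where there is no reading.
- viewer.camera_info(name): a dict with "camera_matrix" (3x3 intrinsics, pixels), "k1" (the pictures are not rectified: a ray, as slopes to the right and down, at radius r is drawn at 1 + k1 r^2 times it, then the intrinsics apply), "eye" and "orientation" of the camera in the world. Camera axes: x right, y down, z forward; pixel columns grow to the right and rows downward; lengths in m; the calibration is good to about 2 mm. A picture is of the moment at which its call begins: read the wrist's pose just before it. camera_info takes no time and is no camera call; for the wrist camera it gives the pose at the moment of the call.
- close_job(): hands the job in; it is judged then, once.
The state is a dict: "clock": time; "joint_pos": joint angles; "qvel": joint speeds; "tau": joint torques, N m; "tool_pos": TCP position; "orientation": TCP orientation; "force": force on the tool from outside, world axes, zero at the start; "moment": the same for the moment, N m; "opening": finger opening in m; "gripper_force": force on a finger pad.
Only numpy, scipy, OpenCV 4.12 (cv2) and the standard library are available. Lean on these libraries where they do the work, as an engineer would, in place of code of your own. Each camera call takes 0.05 s, during which the arm holds its last target. There are 200 camera calls.

## Working session

There is one attempt and no reset: what is moved stays moved. The work goes in short steps, Python scripts to look and compute and a tool call to move; the robot and the scene stay as the last step left them, time stands still between calls to the robot, and variables do not carry over. Pictures are saved under pics/ and viewed, at most 11 in all, crops included, and the job is handed in when it is done.

Besides the shell and the picture viewer there is one more tool, called after "Request:" as name(argument=value, ...), one argument or row to a line, values as JSON. step_arm: Moves the arm, as the interface text tells. Its arguments: {"type":"object","properties":{"moves":{"type":"array","items":{"type":"array","items":{"type":"array","items":{"type":"number"}}}}},"required":["moves"]}

```bash
mkdir -p pics; cat > h.py <<'E'
import numpy as np, cv2
from scipy.spatial.transform import Rotation as R
from plant import ctrl, viewer
def rot(o):
    o=np.array(o,float)
    return o if o.shape==(3,3) else (R.from_quat(o).as_matrix() if o.size==4 else R.from_euler('xyz',o,degrees=True).as_matrix())
def rays(ci,uv):
    K=np.array(ci['camera_matrix']);uv=np.atleast_2d(np.array(uv,float))
    d=(uv-K[:2,2])/[K[0,0],K[1,1]];s=d.copy()
    for _ in range(20): s=d/(1+ci['k1']*(s**2).sum(1,keepdims=True))
    return np.array(ci['eye']),np.c_[s,np.ones(len(s))]@rot(ci['orientation']).T
def onplane(ci,uv,z):
    e,d=rays(ci,uv); return e+d*((z-e[2])/d[:,2])[:,None]
def cloud(ci,uv,dep):
    e,d=rays(ci,uv); return e+d*np.array(dep).reshape(-1,1)
def proj(ci,P):
    p=(np.atleast_2d(P)-np.array(ci['eye']))@rot(ci['orientation']); s=p[:,:2]/p[:,2:]
    s=s*(1+ci['k1']*(s**2).sum(1,keepdims=True)); K=np.array(ci['camera_matrix']); return s*[K[0,0],K[1,1]]+K[:2,2]
E
python3 - <<'E'
from h import *
print(ctrl.get_obs())
for n in ('top','side'):
    print(n,viewer.camera_info(n))
    p,d=viewer.snapshot(n); cv2.imwrite(f'pics/{n}0.png',p); np.save(n+'0.npy',d); print((d>0).mean())
E
```

```text
{'clock': 0.0, 'joint_pos': array([ 8.70958943e+01,  2.05886411e+01,  6.33614466e-01, -2.13013879e-02,
       -7.01353026e+01, -1.65074720e+01]), 'qvel': array([-0.06900234, -0.01522999,  0.06971923, -0.03592627,  0.02533933,
       -0.05012662]), 'tau': array([-1.14636114e-03, -5.82713807e+01,  2.93058622e+01,  6.99699238e+00,
        6.87793960e-03, -1.59854899e-04]), 'tool_pos': array([0.22418647, 0.63616049, 0.2256493 ]), 'orientation': array([ 1.79907703e+02, -6.46934052e-03, -1.94188264e+01]), 'force': array([ 0.88640086, -0.40727045, -0.6740405 ]), 'moment': array([ 0.03841505,  0.03655135, -0.02283279]), 'gripper_force': 0.0, 'opening': 0.08733236035615202}
top {'camera_matrix': array([[469.36397307,   0.        , 317.51029574],
       [  0.        , 469.36397307, 203.01421014],
       [  0.        ,   0.        ,   1.        ]]), 'k1': -0.13665349775870533, 'eye': array([ 2.96144359e-01, -5.94088351e-04,  1.55692090e+00]), 'orientation': array([-173.27886172,   -1.11313729,  -89.25530589])}
0.9958359375
side {'camera_matrix': array([[518.05369431,   0.        , 327.2543089 ],
       [  0.        , 518.05369431, 207.9159306 ],
       [  0.        ,   0.        ,   1.        ]]), 'k1': -0.17193871751359055, 'eye': array([ 1.55510574, -0.82438815,  1.06527713]), 'orientation': array([-126.18728967,    0.86996225,   52.51809365])}
0.9947734375
```

View pics/top0.png

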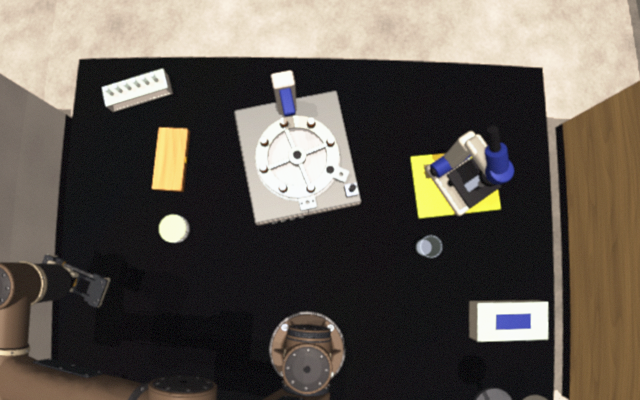

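View pics/side0.png

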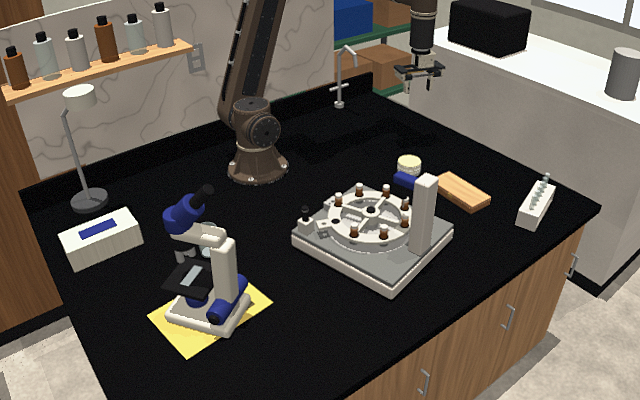

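Top: the carousel hub is near (297,155) and the tower is at (284,90). There are tab-like things at (340,173) and (308,203), and the pin block is near (351,189). I'll enlarge that area.

```bash
python3 - <<'E'
from h import *
p=cv2.imread('pics/top0.png'); c=p[80:230,225:370]; cv2.imwrite('pics/top0c.png',cv2.resize(c,None,fx=4,fy=4,interpolation=cv2.INTER_CUBIC)[:600])
d=np.load('top0.npy');ci=viewer.camera_info('top')
for u,v in [(297,155),(340,173),(308,203),(351,189),(333,172),(255,200),(284,75),(262,170),(320,160)]:
    print(u,v,cloud(ci,[(u,v)],[d[v,u]])[0].round(4))
E
```

```text
297 155 [0.6125 0.0393 0.1351]
340 173 [ 0.5715 -0.0988  0.063 ]
308 203 [0.4716 0.0031 0.0678]
351 189 [ 0.5054 -0.1261  0.1585]
333 172 [ 0.5666 -0.074   0.1046]
255 200 [0.4777 0.1719 0.0754]
284 75 [0.7997 0.075  0.3153]
262 170 [0.5609 0.1446 0.1503]
320 160 [ 0.6128 -0.0335  0.0651]
```

View pics/top0c.png

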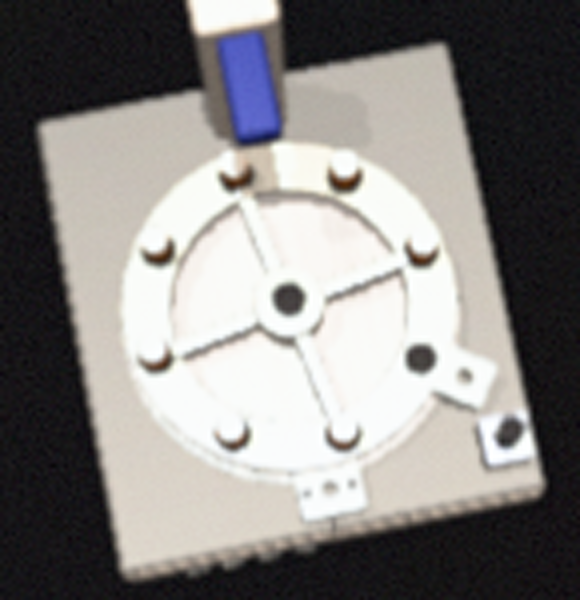

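Crop: the hub is at px (297,155), the lug hole at (341,173.8), the index block at (308,202) and the pin at (352,188). The lug must swing roughly 50° clockwise in the image to reach home.

```bash
python3 - <<'E'
from h import *
ci=viewer.camera_info('top');p=cv2.imread('pics/top0.png');d=np.load('top0.npy')
A=onplane(ci,[(297,155)],.136)[0];L=onplane(ci,[(341,173.75)],.112)[0];B=onplane(ci,[(308,202.5)],.098)[0];M=onplane(ci,[(333/4+225,523/4+80)],.07)[0]
P=onplane(ci,[(509/4+225,430/4+80)],.16)[0]
for n,q in zip('ALBMP',(A,L,B,M,P)):
    v=q-A; print(n,q.round(4),np.hypot(*v[:2]).round(4),np.degrees(np.arctan2(-v[1],-v[0])).round(1))
# deck edges from depth heights
v,u=np.mgrid[60:240,215:380]; c=cloud(ci,np.c_[u.ravel(),v.ravel()],d[60:240,215:380].ravel())
m=(abs(c[:,2]-.07)<.012); r=cv2.minAreaRect(c[m,:2].astype(np.float32)*1000); print(r, np.median(c[m,2]))
m=(c[:,2]>.3); print('tower',c[m].mean(0),m.sum())
print(viewer.camera_info('wrist'))
E
```

```text
A [0.6123 0.0393 0.136 ] 0.0 -180.0
L [ 0.5601 -0.0988  0.112 ] 0.1476 69.3
B [0.4696 0.0031 0.098 ] 0.1472 14.2
M [0.4465 0.002  0.07  ] 0.1699 12.7
P [ 0.5099 -0.1298  0.16  ] 0.1977 58.8
((627.42626953125, 43.48353576660156), (385.08441162109375, 346.1242980957031), 12.492339134216309) 0.06884306710896937
tower [0.64962005 0.05645042 0.64825413] 532
{'camera_matrix': array([[355.21785601,   0.        , 316.45679946],
       [  0.        , 355.21785601, 201.16202793],
       [  0.        ,   0.        ,   1.        ]]), 'k1': -0.06081992713839836, 'eye': array([0.29546853, 0.61078756, 0.38438115]), 'orientation': array([ 1.63775655e+02, -6.80187586e-02, -1.09405557e+02])}
```

Request:
step_arm(
  moves=[
    [[0.9, -2, 0.8, -0.04, 0], [1.84, -4.2, 1.2, -0.04, 0], [1.84, -4.2, 1.2, -0.04, 0], [1.84, -4.2, 1.2, -0.04, 0], [1.84, -4.2, 1.2, -0.04, 0], [1.84, -4.2, 1, -0.04, 0], [1.84, -4.2, 1, -0.04, 0], [1.84, -4.2, 1, -0.04, 0], [1.84, -4.2, 1, -0.04, 0], [1.84, -4.2, 1, -0.04, 0]],
  ],
)

```text
clock: 1.1
tool_pos: [0.399, 0.2367, 0.333]
orientation: [-180.0, 0.0, -42.4]
force: [1.6, 0.9, 0.5]
opening: 0.0133
gripper_force: 0.0
```

Request:
step_arm(
  moves=[
    [[1.84, -4.2, 0.8, -0.03, 0], [1.84, -4.2, 0.8, -0.03, 0], [1.84, -4.2, 0.5, -0.03, 0], [1.84, -4.2, 0.2, -0.03, 0], [1.84, -4.2, 0, -0.03, 0], [0.9, -2.5, 0, 0, 0], [0, 0, 0, 0, 0], [0, 0, 0, 0, 0]],
  ],
)

```text
clock: 1.9
tool_pos: [0.4998, 0.003, 0.3551]
orientation: [180.0, 0.0, -51.0]
force: [-0.5, 0.0, -0.4]
opening: 0.0001
gripper_force: 0.0
```

```bash
python3 - <<'E'
from h import *
o=ctrl.get_obs();print(o['clock'],o['tool_pos'],o['orientation'],o['joint_pos'],o['force'],o['opening'])
ci=viewer.camera_info('wrist');p,d=viewer.snapshot('wrist');cv2.imwrite('pics/w1.png',p);np.save('w1.npy',d);np.save('w1ci.npy',ci,allow_pickle=True);print(ci['eye'],ci['orientation'])
E
```

```text
1.9 [0.49980777 0.00297534 0.35505469] [ 1.79952633e+02  3.30226898e-02 -5.10377483e+01] [ 2.28914105e+01  3.11722741e-01 -8.02696542e+00 -1.88162172e-02
 -8.17159693e+01  1.60735748e+01] [-0.4932254   0.03616421 -0.40199972] 8.270792284765827e-05
[ 0.54745496 -0.05622419  0.51366412] [ 1.63729845e+02 -4.51966310e-02 -1.41023875e+02]
```

View pics/w1.png

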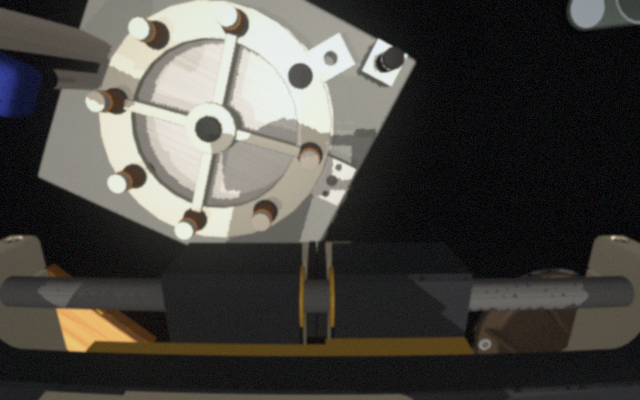

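Wrist picture: hub disc at (208,129), lug hole at (331,58), pin handle at (390,60), index block at (337,182). The wheel and windows are clear, and the blue arm is far left at (20,85). Next I'll refine these with blobs.

```bash
python3 - <<'E'
from h import *
ci=np.load('w1ci.npy',allow_pickle=True).item();p=cv2.imread('pics/w1.png');d=np.load('w1.npy');g=cv2.cvtColor(p,cv2.COLOR_BGR2GRAY)
def dark(c,r,t):
    m=np.zeros_like(g);cv2.circle(m,c,r,255,-1);b=((g<t)&(m>0)).astype(np.uint8)
    n,l,s,ce=cv2.connectedComponentsWithStats(b);i=1+np.argmax(s[1:,4]);return ce[i],s[i]
H,s1=dark((208,129),20,70);L,s2=dark((331,58),9,130);print(H,s1,L,s2)
A=onplane(ci,[H],.136)[0];Lw=onplane(ci,[L],.112)[0]
# block bright mask
v=Lw-A;print('A',A,'L',Lw,np.hypot(*v[:2]),np.degrees(np.arctan2(-v[1],-v[0])))
v,u=np.mgrid[0:240,0:460];c=cloud(ci,np.c_[u.ravel(),v.ravel()],d[:240,:460].ravel()).reshape(240,460,3)
z=c[...,2]
rr=np.hypot(c[...,0]-A[0],c[...,1]-A[1]);an=np.degrees(np.arctan2(c[...,1]-A[1],c[...,0]-A[0]))%360
# spokes
m=(abs(z-.118)<.008)&(rr>.04)&(rr<.085)
a=an[m]; 
for k in (24,114,204,294):
    q=a[abs(a-k)<15]; print('spoke',k,len(q),np.median(q) if len(q) else 0)
# handle top
m=(abs(z-.16)<.008)&(np.hypot(c[...,0]-.51,c[...,1]+.13)<.03);print('handle',c[m].mean(0),m.sum(),np.ptp(c[m],axis=0))
m2=(abs(z-.112)<.006)&(np.hypot(c[...,0]-.51,c[...,1]+.13)<.04);r=cv2.minAreaRect(c[m2][:,:2].astype(np.float32)*1000);print('park',r)
m3=(abs(z-.098)<.006)&(np.hypot(c[...,0]-.469,c[...,1]-.003)<.045)&(rr>.134);r=cv2.minAreaRect(c[m3][:,:2].astype(np.float32)*1000);print('block',r,np.median(c[m3],axis=0))
m4=(abs(z-.07)<.01);r=cv2.minAreaRect(c[m4][:,:2].astype(np.float32)*1000);print('deck',r)
m5=(abs(z-.112)<.006)&(rr>.137)&(abs((an-249.3+180)%360-180)<12);print('lug ang',np.median(an[m5])-180,m5.sum(),rr[m5].max())
E
```

```text
[211.98245614 136.66666667] [207 134  12   7  57] [331.51724138  55.77586207] [326  52  10  11  58]
A [0.60867157 0.04353536 0.136     ] L [ 0.56222615 -0.10041846  0.112     ] 0.15126096954508916 72.11816430149496
spoke 24 472 17.00962915510969
spoke 114 442 108.40592402508464
spoke 204 468 209.350394428286
spoke 294 568 298.3847645699107
handle [ 0.51480642 -0.13021148  0.15978708] 439 [0.02119374 0.02061172 0.0102089 ]
park ((522.3438720703125, -128.77333068847656), (53.732845306396484, 37.577980041503906), 14.332619667053223)
block ((467.4378967285156, 5.23529052734375), (28.441797256469727, 51.054100036621094), 14.678206443786621) [0.46621599 0.00190825 0.09862855]
deck ((628.4039306640625, 42.36888122558594), (383.8072814941406, 342.92108154296875), 13.048299789428711)
lug ang 67.42543260964769 1556 0.22345816978522973
```

```bash
cat > meas.py <<'E'
from h import *
def cl(ci,d):
    v,u=np.mgrid[0:240,0:640];return cloud(ci,np.c_[u.ravel(),v.ravel()],d[:240].ravel())
def axis(c):
    A=np.array([.611,.040])
    for _ in range(3):
        m=(abs(c[:,2]-.136)<.007)&(np.hypot(*(c[:,:2]-A).T)<.034); A,_r=cv2.minEnclosingCircle(c[m][:,:2].astype(np.float32)*1000);A=np.array(A)/1000
    return A,_r
def spokes(c,A,guess):
    r=np.hypot(*(c[:,:2]-A).T);an=np.degrees(np.arctan2(c[:,1]-A[1],c[:,0]-A[0]))
    m=(abs(c[:,2]-.118)<.008)&(r>.035)&(r<.085);out=[]
    for k in (45,135,225,315):
        e=(an-guess-k+180)%360-180; q=e[m&(abs(e)<18)];out.append(np.median(q)+guess if len(q) else np.nan)
    return np.round(out,2)
E
python3 - <<'E'
from meas import *
ci=np.load('w1ci.npy',allow_pickle=True).item();d=np.load('w1.npy');c=cl(ci,d);A,r=axis(c);print(A,r,spokes(c,A,69.3))
ct=viewer.camera_info('top');dt=np.load('top0.npy');ctc=cl(ct,dt);At,rt=axis(ctc);print('top',At,rt,spokes(ctc,At,69.3))
L=onplane(ci,[(331.5,56)],.112)[0,:2];v=A-L;print(L,np.hypot(*v),np.degrees(np.arctan2(v[1],v[0])))
E
```

```text
[0.62092041 0.03791187] 22.018718719482422 [71.86 65.17 65.11 71.17]
top [0.61656805 0.0379885 ] 26.023653030395508 [69.43 64.67 66.   71.37]
[ 0.56209646 -0.10023252] 0.15014702694607918 66.93496778746452
```

Request:
step_arm(
  moves=[
    [[2, -0.4, -1, 0.05, 0], [3, -0.6, -3, 0.1, 0], [2.4, -0.4, -4, 0.1, 0], [0.97, -0.23, -4, 0.1, 0], [0, 0, -4, 0.02, 0], [0, 0, -3, 0, 0], [0, 0, -2, 0, 0], [0, 0, -1.5, 0, 0], [0, 0, 0, 0, 0]],
  ],
)

```text
clock: 2.85
tool_pos: [0.582, -0.0116, 0.1283]
orientation: [179.8, 0.2, -29.6]
force: [-0.3, -1.1, 0.5]
opening: 0.0002
gripper_force: 0.0
```

```bash
python3 - <<'E'
from h import *
o=ctrl.get_obs();print(o['clock'],o['tool_pos'],o['orientation'],o['force'],o['joint_pos'])
a=np.radians(240-np.arange(0,80,3));q=6.1*np.c_[np.cos(a),np.sin(a)]
for t,s in zip(240-np.arange(3,80,3),np.diff(q,axis=0)): print(t,s.round(2))
E
```

```text
2.85 [ 0.58199921 -0.01164337  0.1283348 ] [179.84767585   0.18523041 -29.64311996] [-0.29732898 -1.14121397  0.5108169 ] [ 1.80678374e+01  1.67455945e+01 -1.86310244e+01 -4.22264467e-02
 -5.48607079e+01  4.23136645e+01]
237 [-0.27  0.17]
234 [-0.26  0.18]
231 [-0.25  0.19]
228 [-0.24  0.21]
225 [-0.23  0.22]
222 [-0.22  0.23]
219 [-0.21  0.24]
216 [-0.19  0.25]
213 [-0.18  0.26]
210 [-0.17  0.27]
207 [-0.15  0.28]
204 [-0.14  0.29]
201 [-0.12  0.3 ]
198 [-0.11  0.3 ]
195 [-0.09  0.31]
192 [-0.07  0.31]
189 [-0.06  0.31]
186 [-0.04  0.32]
183 [-0.03  0.32]
180 [-0.01  0.32]
177 [0.01 0.32]
174 [0.03 0.32]
171 [0.04 0.32]
168 [0.06 0.31]
165 [0.07 0.31]
162 [0.09 0.31]
```

Request:
step_arm(
  moves=[
    [[0.15, -0.1, -1, 0, 0], [0, 0, -1, 0, 0], [0, 0, -0.6, 0, 0], [-0.27, 0.17, 0, -0.05, 0], [-0.26, 0.18, 0, -0.05, 0], [-0.25, 0.19, 0, -0.05, 0], [-0.24, 0.21, 0, -0.05, 0], [-0.12, 0.11, 0, -0.03, 0], [-0.11, 0.11, 0, -0.03, 0], [-0.11, 0.11, 0, -0.03, 0]],
  ],
)

```text
clock: 3.85
tool_pos: [0.5716, -0.0029, 0.1046]
orientation: [-180.0, -0.0, -46.4]
force: [-0.3, -0.4, -0.3]
opening: 0.0005
gripper_force: 0.0
```

Request:
step_arm(
  moves=[
    [[-0.11, 0.12, 0, -0.03, 0], [-0.1, 0.12, 0, -0.03, 0], [-0.11, 0.12, 0, -0.03, 0], [-0.1, 0.12, 0, -0.02, 0], [-0.09, 0.13, 0, -0.03, 0], [-0.09, 0.13, 0, -0.02, 0], [-0.09, 0.13, 0, -0.03, 0], [-0.09, 0.14, 0, -0.02, 0], [-0.08, 0.13, 0, -0.03, 0], [-0.07, 0.14, 0, -0.02, 0]],
  ],
)

```text
clock: 4.85
tool_pos: [0.5621, 0.0099, 0.1046]
orientation: [180.0, -0.0, -61.3]
force: [0.2, -2.4, -0.4]
opening: 0.0005
gripper_force: 1.3
```

Request:
step_arm(
  moves=[
    [[-0.08, 0.14, 0, -0.03, 0], [-0.08, 0.14, 0, -0.02, 0], [-0.07, 0.14, 0, -0.03, 0], [-0.07, 0.15, 0, -0.02, 0], [-0.06, 0.15, 0, -0.03, 0], [-0.06, 0.15, 0, -0.02, 0], [-0.06, 0.15, 0, -0.03, 0], [-0.05, 0.15, 0, -0.03, 0], [-0.05, 0.15, 0, -0.03, 0], [-0.04, 0.16, 0, -0.03, 0]],
  ],
)

```text
clock: 5.85
tool_pos: [0.5559, 0.0248, 0.1046]
orientation: [180.0, -0.0, -76.8]
force: [-0.8, -2.9, 1.9]
opening: 0.0008
gripper_force: 1.3
```

Request:
step_arm(
  moves=[
    [[-0.04, 0.16, 0, -0.03, 0], [-0.03, 0.15, 0, -0.02, 0], [-0.03, 0.16, 0, -0.03, 0], [-0.03, 0.15, 0, -0.02, 0], [-0.02, 0.16, 0, -0.03, 0], [-0.02, 0.16, 0, -0.02, 0], [-0.02, 0.16, 0, -0.03, 0], [-0.01, 0.16, 0, -0.03, 0], [0, 0.16, 0, -0.03, 0], [0, 0.16, 0, -0.03, 0]],
  ],
)

```text
clock: 6.85
tool_pos: [0.5536, 0.0406, 0.1045]
orientation: [180.0, -0.0, -92.3]
force: [-2.0, -1.7, 2.2]
opening: 0.0005
gripper_force: 1.4
```

```bash
python3 - <<'E'
from meas import *
ct=viewer.camera_info('top');p,d=viewer.snapshot('top');cv2.imwrite('pics/t2.png',p);np.save('t2.npy',d);o=ctrl.get_obs();print(o['tool_pos'],o['orientation'],o['force'],o['joint_pos'])
cw=viewer.camera_info('wrist');p2,dw=viewer.snapshot('wrist')
a=cv2.resize(p[110:230,225:370],None,fx=4,fy=4,interpolation=cv2.INTER_CUBIC)[:400,:580]
cv2.imwrite('pics/t2c.png',a);cv2.imwrite('pics/w2.png',p2)
E
```

```text
[0.5537054  0.04077312 0.10447721] [ 1.79967641e+02 -1.52342629e-03 -9.23503690e+01] [-0.50395639 -0.82894745  1.31536267] [ 2.44116647e+01  1.57952595e+01 -2.37424990e+01 -1.71226961e-02
 -5.04918219e+01 -2.67511374e+01]
```

View pics/w2.png

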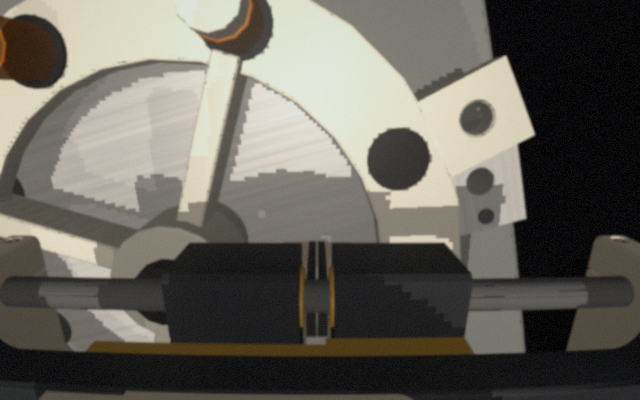

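Wrist view: the lug hole is at (477,118). The index block shows behind it, with its 13.5 mm hole at (480,181) and a screw dot at (486,216). I'll measure the lug hole and block hole.

```bash
python3 - <<'E'
from h import *
ci=viewer.camera_info('wrist');p=cv2.imread('pics/w2.png');g=cv2.cvtColor(p,cv2.COLOR_BGR2GRAY)
def blob(c,r,t):
    m=np.zeros_like(g);cv2.circle(m,c,r,255,-1);b=((g<t)&(m>0)).astype(np.uint8)
    n,l,s,ce=cv2.connectedComponentsWithStats(b);i=1+np.argmax(s[1:,4])
    cn=cv2.findContours((l==i).astype(np.uint8),0,1)[0][0];return cv2.minEnclosingCircle(cn),cv2.fitEllipse(cn)
out={}
for n,c,r,t,z in (('lug',(477,118),22,150,.112),('blk',(480,181),18,110,.098),('scr',(486,216),11,110,.098),('rim',(398,158),36,110,.112)):
    (q,rad),e=blob(c,r,t);P=onplane(ci,[e[0],(e[0][0]+rad,e[0][1])],z);print(n,np.round(e[0],1),rad,P[0].round(4),'diam',2*np.linalg.norm(P[1]-P[0]).round(4));out[n]=P[0]
A=np.array([.614,.0395,0])
for n,P in out.items(): v=A-P;print(n,np.hypot(*v[:2]).round(4),np.degrees(np.arctan2(v[1],v[0])).round(2))
v=out['rim']-out['lug'];print('dir',np.degrees(np.arctan2(v[1],v[0])),np.hypot(*v[:2]))
# lug & block edges via side rectangles
E
```

```text
lug [476.5 117.4] 18.509307861328125 [ 0.4838 -0.0253  0.112 ] diam 0.016
blk [479.9 182.6] 15.407057762145996 [0.4734 0.0066 0.098 ] diam 0.0154
scr [485.7 215.9] 10.729455947875977 [0.4689 0.0237 0.098 ] diam 0.011
rim [398.2 158.6] 31.77192497253418 [ 0.5167 -0.0089  0.112 ] diam 0.0276
lug 0.1454 26.47
blk 0.1444 13.18
scr 0.146 6.2
rim 0.1086 26.45
dir 26.52054712418197 0.03679424845983407
```

Request:
step_arm(
  moves=[
    [[0.01, 0.16, 0, -0.03, 0], [0.01, 0.16, 0, -0.02, 0], [0.01, 0.16, 0, -0.03, 0], [0.02, 0.16, 0, -0.03, 0], [0.02, 0.16, 0, -0.03, 0], [0.03, 0.16, 0, -0.03, 0], [0.03, 0.16, 0, -0.03, 0], [0.02, 0.1, 0, -0.02, 0], [0, 0, 0, 0, 0], [0, 0, 0, 0, 0]],
  ],
)

```text
clock: 7.95
tool_pos: [0.5553, 0.0528, 0.1043]
orientation: [180.0, -0.0, -104.7]
force: [-2.2, -0.8, -0.5]
opening: 0.0009
gripper_force: 1.1
```

```bash
cat > look.py <<'E'
from h import *
import sys
o=ctrl.get_obs();print(o['clock'],o['tool_pos'],o['orientation'],o['force'])
ci=viewer.camera_info('wrist');p,d=viewer.snapshot('wrist');cv2.imwrite(f'pics/{sys.argv[1]}.png',p);np.save('wd.npy',d);np.save('wci.npy',ci,allow_pickle=True)
E
python3 look.py w3; python3 - <<'E'
from h import *
ci=np.load('wci.npy',allow_pickle=True).item();print(proj(ci,[[.472,.0065,.112],[.5145,.017,.112],[.469,.0237,.098]]))
E
```

```text
7.95 [0.55527072 0.0527534  0.1043257 ] [ 1.79969727e+02 -7.64513782e-03 -1.04738855e+02] [-2.20322314 -0.76901509 -0.5423253 ]
[[479.40680384 124.19442953]
 [386.7501457  172.52587615]
 [477.51504708 156.28484908]]
```

View pics/w3.png

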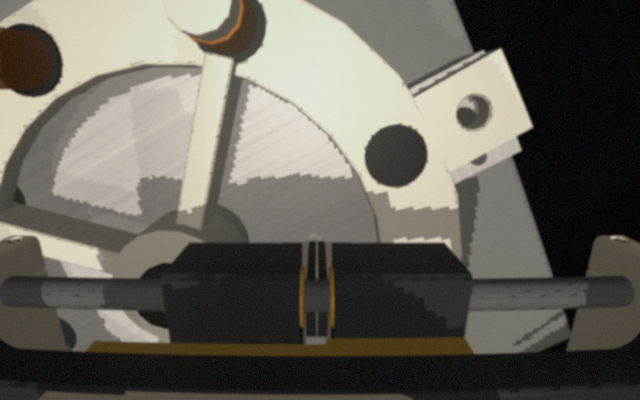

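The lug hole is now at (474,111), nearly over the block: the far part of the block hole shows through it as a dark spot, with the screw at (479,158).

```bash
cat > m2.py <<'E'
from h import *
import sys
ci=np.load('wci.npy',allow_pickle=True).item();p=cv2.imread(f'pics/{sys.argv[1]}.png');g=cv2.cvtColor(p,cv2.COLOR_BGR2GRAY)
def blob(c,r,t):
    m=np.zeros_like(g);cv2.circle(m,c,r,255,-1);b=((g<t)&(m>0)).astype(np.uint8)
    n,l,s,ce=cv2.connectedComponentsWithStats(b);i=1+np.argmax(s[1:,4])
    cn=cv2.findContours((l==i).astype(np.uint8),0,1)[0][0];return cv2.fitEllipse(cn)
P={}
for n,c,r,t,z in (('lug',eval(sys.argv[2]),25,195,.112),('rim',eval(sys.argv[3]),38,110,.112)):
    e=blob(c,r,t);P[n]=onplane(ci,[e[0]],z)[0];print(n,np.round(e[0],1),np.round(e[1],1),P[n].round(4))
v=P['rim']-P['lug'];A=P['lug'][:2]+.148*v[:2]/np.hypot(*v[:2]);print('dir',np.degrees(np.arctan2(v[1],v[0])),np.hypot(*v[:2]),A)
for A in ((.614,.0395),(.616,.0405)): w=A-P['lug'][:2];print(np.degrees(np.arctan2(w[1],w[0])),np.hypot(*w))
E
python3 m2.py w3 '(474,111)' '(396,155)'
python3 - <<'E'
from h import *
p=cv2.imread('pics/w3.png');a=p[50:190,400:560];cv2.imwrite('pics/w3c.png',cv2.resize(a,None,fx=4,fy=4,interpolation=cv2.INTER_CUBIC))
E
```

```text
lug [473.9 112. ] [36.  40.1] [0.4736 0.0009 0.112 ]
rim [395.7 155.5] [59.3 62.3] [0.5092 0.0107 0.112 ]
dir 15.282621337450651 0.036983127871692084 [0.61633888 0.03993137]
15.361451802988052 0.14563026988177386
15.529845583435822 0.14782436344682415
```

View pics/w3c.png

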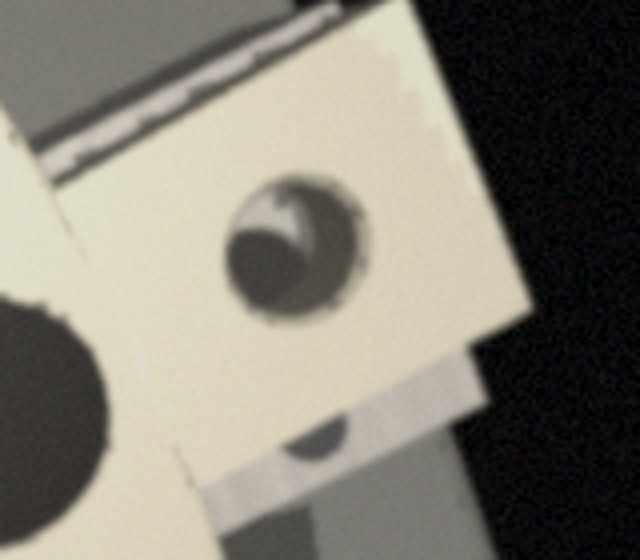

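Request:
step_arm(
  moves=[
    [[0.02, 0.08, 0, -0.01, 0], [0.02, 0.08, 0, -0.02, 0], [0.01, 0.06, 0, -0.01, 0], [0, 0, 0, 0, 0], [0, 0, 0, 0, 0]],
  ],
)

```text
clock: 8.5
tool_pos: [0.556, 0.0549, 0.1045]
orientation: [180.0, -0.0, -107.1]
force: [-2.6, -1.0, -1.5]
opening: 0.0004
gripper_force: 1.3
```

```bash
python3 look.py w4;python3 m2.py w4 '(474,111)' '(396,155)'
```

```text
8.5 [0.55600578 0.05492666 0.10448785] [ 1.79994222e+02 -2.33574233e-03 -1.07065634e+02] [-2.63999042 -0.97047231 -1.50756748]
lug [474.  111.3] [36.2 40.2] [0.4722 0.0062 0.112 ]
rim [395.9 155. ] [59.5 62.4] [0.5082 0.0146 0.112 ]
dir 13.171359564801897 0.03702230934911216 [0.61627706 0.03991072]
13.218137351362767 0.14568930581258469
13.418152938264294 0.14786587899021797
```

Request:
step_arm(
  moves=[
    [[-0.04, -0.2, 0, 0, 0], [-0.04, -0.2, 0, 0, 0], [-0.04, -0.2, 0, 0, 0], [0, 0, 2, 0, 0], [0, 0, 4, 0, 0], [0, 0, 4, 0, 0], [0, 0, 4.5, 0, 0], [-1, -3, 3, 0.12, 5], [-1, -3, 2, 0.12, 5], [-1, -3, 0.5, 0.12, 5]],
  ],
)

```text
clock: 9.55
tool_pos: [0.5258, -0.0419, 0.308]
orientation: [-179.7, 0.0, -86.1]
force: [0.0, -0.2, 0.4]
opening: 0.0188
gripper_force: 0.0
```

Request:
step_arm(
  moves=[
    [[-1, -2.5, 0, 0.12, 5], [-0.4, -0.9, 0, 0.05, 5], [0, 0, 0, 0, 5], [0, 0, 0, 0, 5]],
  ],
)

```text
clock: 9.95
tool_pos: [0.5111, -0.0751, 0.3049]
orientation: [-179.9, 0.0, -76.8]
force: [-0.3, -0.0, -0.1]
opening: 0.0482
gripper_force: 0.0
```

```bash
python3 look.py w5; python3 - <<'E'
from h import *
ci=np.load('wci.npy',allow_pickle=True).item();d=np.load('wd.npy')
print(proj(ci,[[.512,-.13,.16],[.472,.0065,.112]]))
v,u=np.mgrid[0:240,0:640];c=cloud(ci,np.c_[u.ravel(),v.ravel()],d[:240].ravel())
m=(abs(c[:,2]-.16)<.004)&(np.hypot(c[:,0]-.512,c[:,1]+.13)<.03);print(c[m].mean(0),m.sum(),cv2.minEnclosingCircle(c[m][:,:2].astype(np.float32)*1000))
E
```

```text
9.95 [ 0.51112387 -0.07511379  0.30485698] [-1.79939653e+02  8.35510106e-06 -7.68281810e+01] [-0.28382828 -0.04228838 -0.12080889]
[[330.35775106 125.72928819]
 [334.5308896  256.24391105]]
[ 0.51433288 -0.13119288  0.1604169 ] 480 ((514.2113037109375, -131.20884704589844), 10.403680801391602)
```

View pics/w5.png

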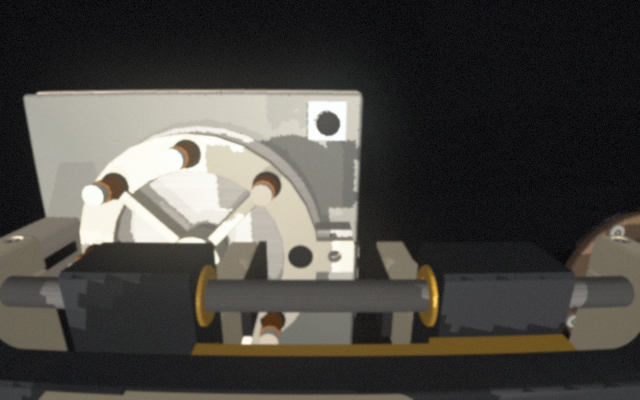

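The handle top is at (328,124) in its block and the lug hole at (335,256), with the index block below it. The handle circle radius of 10.4 mm checks out. I'll re-measure the lug hole from here and go to the pin.

```bash
python3 m2.py w5 '(335,257)' '(301,257)' | head -2
```

```text
lug [335.5 257.2] [44.7 46.2] [0.4707 0.0073 0.112 ]
rim [301.2 285.9] [15.2 63.5] [0.4993 0.05   0.112 ]
```

Request:
step_arm(
  moves=[
    [[0.1, -1.8, -1, 0, 5], [0.1, -2.4, -3, 0, 5], [0.12, -1.41, -4, 0, 5], [0, 0, -4, 0, 5], [0, 0, -2.5, 0, 5], [0, 0, -1.5, 0, 5], [0, 0, -1, 0, 5], [0, 0, 0, 0, 5], [0, 0, 0, 0, 5]],
  ],
)

```text
clock: 10.9
tool_pos: [0.5147, -0.1309, 0.1351]
orientation: [-180.0, -0.0, -76.7]
force: [-0.2, -0.3, 0.2]
opening: 0.0501
gripper_force: 0.0
```

Request:
step_arm(
  moves=[
    [[0, 0, -0.6, 0, 5], [0, 0, -0.5, 0, 4], [0, 0, 0, 0, 3], [0, 0, 0, 0, 2.6], [0, 0, 0, 0, 2.3], [0, 0, 0, 0, 2], [0, 0, 0, 0, 1.8], [0, 0, 0, 0, 1.5], [0, 0, 0, 0, 1.5]],
  ],
)

```text
clock: 11.8
tool_pos: [0.5142, -0.1312, 0.1238]
orientation: [-180.0, -0.0, -76.7]
force: [0.7, -0.3, 1.5]
opening: 0.0202
gripper_force: 30.0
```

Request:
step_arm(
  moves=[
    [[0, 0, 0.3, 0, 1.5], [0, 0, 0.5, 0, 1.5], [0, 0, 0.6, 0, 1.5], [0, 0, 0.8, 0, 1.5], [0, 0, 0.8, 0, 1.5], [0, 0, 0.8, 0, 1.5], [0, 0, 0.8, 0, 1.5], [0, 0, 0.8, 0, 1.5], [0, 0, 0.5, 0, 1.5], [0, 0, 0, 0, 1.5]],
  ],
)

```text
clock: 12.8
tool_pos: [0.5145, -0.1312, 0.1834]
orientation: [-179.9, -0.0, -76.7]
force: [-0.4, 0.7, -1.7]
opening: 0.02
gripper_force: 30.0
```

```bash
python3 look.py w6
```

```text
12.8 [ 0.51448406 -0.13118856  0.18344801] [-1.79921277e+02 -1.55988587e-02 -7.67055356e+01] [-0.38265717  0.68594874 -1.65040506]
```

View pics/w6.png

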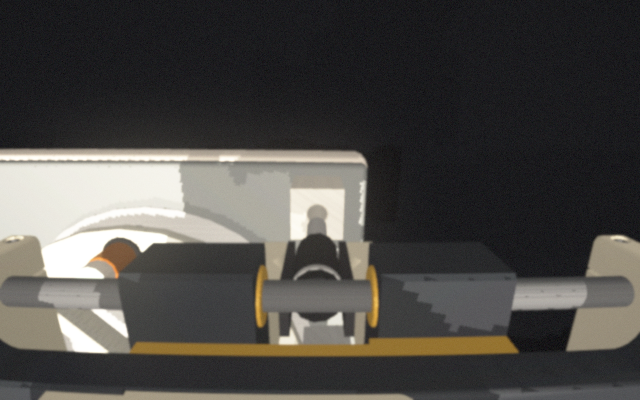

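The pin is held upright, with its shank tip clear above the parking hole mouth at (316,212). Now I'll carry it over the lug.

Request:
step_arm(
  moves=[
    [[0, 0, 1, 0, 1.5], [-0.3, 1, 0, 0, 1.5], [-0.6, 2, 0, 0, 1.5], [-0.8, 2.6, 0, 0, 1.5], [-0.8, 2.6, 0, 0, 1.5], [-0.8, 2.6, 0, 0, 1.5], [-0.6, 1.9, 0, 0, 1.5], [-0.33, 1.04, 0, 0, 1.5], [0, 0, 0, 0, 1.5], [0, 0, 0, 0, 1.5]],
  ],
)

```text
clock: 13.85
tool_pos: [0.4718, 0.0063, 0.1927]
orientation: [-180.0, -0.0, -76.7]
force: [-0.6, -0.1, -1.9]
opening: 0.0207
gripper_force: 30.0
```

```bash
python3 look.py w7; python3 - <<'E'
from h import *
p=cv2.imread('pics/w7.png');cv2.imwrite('pics/w7c.png',cv2.resize(p[150:350,230:430],None,fx=3,fy=3,interpolation=cv2.INTER_CUBIC))
ci=np.load('wci.npy',allow_pickle=True).item();print(proj(ci,[[.4722,.0062,.112],[.4722,.0062,.144]]))
E
```

```text
13.85 [0.47178901 0.00629312 0.19267258] [-1.79993326e+02 -4.65766726e-03 -7.66594187e+01] [-0.62440587 -0.11662962 -1.92183817]
[[315.75510463 209.48683038]
 [315.6602055  225.07110405]]
```

View pics/w7c.png

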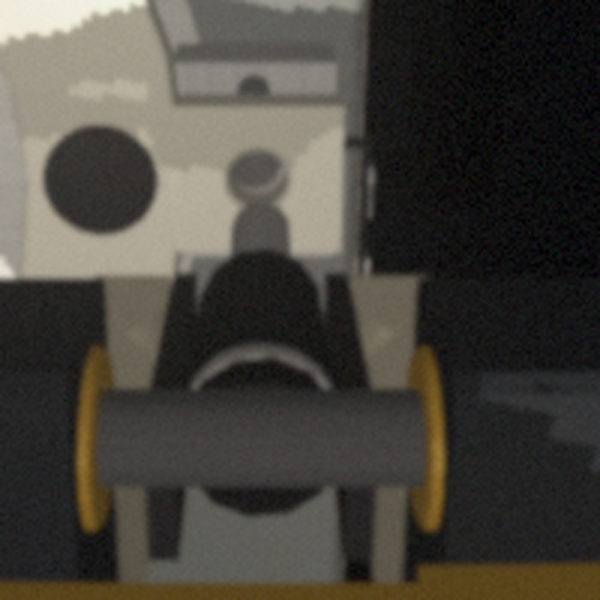

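The lug hole is at (315.7,209.3), which matches the prediction. The pin axis looks ~0.5 mm too far out, so I'll nudge it in and come down gently.

Request:
step_arm(
  moves=[
    [[0.06, 0, -0.5, 0, 1.5], [0, 0, -0.8, 0, 1.5], [0, 0, -0.7, 0, 1.5], [0, 0, -0.5, 0, 1.5], [0, 0, -0.3, 0, 1.5], [0, 0, -0.2, 0, 1.5], [0, 0, -0.1, 0, 1.5], [0, 0, -0.1, 0, 1.5], [0, 0, -0.1, 0, 1.5]],
  ],
)

```text
clock: 14.8
tool_pos: [0.4725, 0.0063, 0.1597]
orientation: [-180.0, 0.0, -76.7]
force: [0.1, -0.5, -1.6]
opening: 0.0204
gripper_force: 30.0
```

Request:
step_arm(
  moves=[
    [[0, 0, -0.1, 0, 1.5], [0, 0, -0.1, 0, 1.5], [0, 0, -0.1, 0, 1.5], [0, 0, -0.1, 0, 1.5], [0, 0, -0.1, 0, 1.5], [0, 0, -0.1, 0, 1.5], [0, 0, -0.1, 0, 1.5], [0, 0, -0.1, 0, 1.5]],
  ],
)

```text
clock: 15.6
tool_pos: [0.4724, 0.0062, 0.1515]
orientation: [-180.0, 0.0, -76.7]
force: [0.1, -0.6, -0.5]
opening: 0.0205
gripper_force: 30.0
```

Request:
step_arm(
  moves=[
    [[0, 0, -0.1, 0, 1.5], [0, 0, -0.1, 0, 1.5], [0, 0, -0.1, 0, 1.5], [0, 0, -0.1, 0, 1.5]],
  ],
)

```text
clock: 16.0
tool_pos: [0.4724, 0.0062, 0.1475]
orientation: [-180.0, -0.0, -76.7]
force: [0.6, -0.0, -1.0]
opening: 0.0207
gripper_force: 30.0
```

Request:
step_arm(
  moves=[
    [[0, 0, -0.05, 0, 1.5], [0, 0, -0.05, 0, 1.5]],
  ],
)

```text
clock: 16.2
tool_pos: [0.4725, 0.0062, 0.1466]
orientation: [-180.0, -0.0, -76.7]
force: [0.2, -0.3, -1.7]
opening: 0.0205
gripper_force: 30.0
```

Request:
step_arm(
  moves=[
    [[0, 0, -0.05, 0, 1.5], [0, 0, 0, 0, 1.5]],
  ],
)

```text
clock: 16.4
tool_pos: [0.4725, 0.0062, 0.1461]
orientation: [-180.0, 0.0, -76.7]
force: [1.1, 0.5, 0.1]
opening: 0.0204
gripper_force: 30.0
```

Request:
step_arm(
  moves=[
    [[0, 0, -0.05, 0, 1.5], [0, 0, 0, 0, 1.5]],
  ],
)

```text
clock: 16.6
tool_pos: [0.4725, 0.0062, 0.1456]
orientation: [-180.0, -0.0, -76.7]
force: [0.9, -0.5, 0.6]
opening: 0.0204
gripper_force: 30.0
```

Request:
step_arm(
  moves=[
    [[0, 0, -0.05, 0, 1.5], [0, 0, 0, 0, 1.5]],
  ],
)

```text
clock: 16.8
tool_pos: [0.4724, 0.0062, 0.145]
orientation: [-180.0, 0.0, -76.7]
force: [0.6, 0.5, 0.1]
opening: 0.0206
gripper_force: 30.0
```

Request:
step_arm(
  moves=[
    [[0, 0, -0.05, 0, 1.5], [0, 0, -0.05, 0, 1.5], [0, 0, 0, 0, 1.5]],
  ],
)

```text
clock: 17.1
tool_pos: [0.4725, 0.0062, 0.1441]
orientation: [-180.0, -0.0, -76.7]
force: [1.3, 0.1, -1.3]
opening: 0.0205
gripper_force: 30.0
```

Request:
step_arm(
  moves=[
    [[0, 0, -0.05, 0, 1.5], [0, 0, -0.05, 0, 1.5], [0, 0, 0, 0, 1.5]],
  ],
)

```text
clock: 17.4
tool_pos: [0.4724, 0.0062, 0.143]
orientation: [-180.0, -0.0, -76.7]
force: [1.8, -0.1, -0.2]
opening: 0.0204
gripper_force: 30.0
```

The tip is 5 mm into the block without any axial force. The light +x push suggests rubbing on the outer wall, so I'll ease inward and continue.

Request:
step_arm(
  moves=[
    [[0.03, 0, 0, 0, 1.5], [0, 0, -0.1, 0, 1.5], [0, 0, -0.1, 0, 1.5], [0, 0, -0.1, 0, 1.5], [0, 0, -0.1, 0, 1.5], [0, 0, 0, 0, 1.5]],
  ],
)

```text
clock: 18.0
tool_pos: [0.4725, 0.0062, 0.1389]
orientation: [180.0, 0.0, -76.7]
force: [1.0, -0.4, -1.1]
opening: 0.0207
gripper_force: 30.0
```

Request:
step_arm(
  moves=[
    [[0, 0, -0.1, 0, 1.5], [0, 0, -0.1, 0, 1.5], [0, 0, -0.1, 0, 1.5], [0, 0, -0.1, 0, 1.5], [0, 0, -0.1, 0, 1.5], [0, 0, 0, 0, 1.5]],
  ],
)

```text
clock: 18.6
tool_pos: [0.4726, 0.0062, 0.1339]
orientation: [180.0, -0.0, -76.7]
force: [0.7, -0.2, -1.4]
opening: 0.0201
gripper_force: 30.0
```

Request:
step_arm(
  moves=[
    [[0, 0, -0.1, 0, 1.5], [0, 0, -0.1, 0, 1.5], [0, 0, -0.1, 0, 1.5], [0, 0, -0.1, 0, 1.5], [0, 0, -0.1, 0, 1.5], [0, 0, 0, 0, 1.5]],
  ],
)

```text
clock: 19.2
tool_pos: [0.4726, 0.0062, 0.1289]
orientation: [180.0, -0.0, -76.7]
force: [-0.4, -0.1, -0.1]
opening: 0.0203
gripper_force: 30.0
```

Request:
step_arm(
  moves=[
    [[0, 0, -0.1, 0, 1.5], [0, 0, -0.1, 0, 1.5], [0, 0, -0.1, 0, 1.5], [0, 0, -0.05, 0, 1.5], [0, 0, 0, 0, 1.5]],
  ],
)

```text
clock: 19.7
tool_pos: [0.4726, 0.0062, 0.1254]
orientation: [180.0, -0.0, -76.7]
force: [-0.5, -0.5, -1.0]
opening: 0.0202
gripper_force: 30.0
```

Request:
step_arm(
  moves=[
    [[0, 0, -0.05, 0, 1.5], [0, 0, 0, 0, 1.5]],
  ],
)

```text
clock: 19.9
tool_pos: [0.4726, 0.0062, 0.125]
orientation: [180.0, 0.0, -76.7]
force: [0.4, 0.1, -0.6]
opening: 0.0203
gripper_force: 30.0
```

Request:
step_arm(
  moves=[
    [[0, 0, -0.05, 0, 1.5], [0, 0, 0, 0, 1.5]],
  ],
)

```text
clock: 20.1
tool_pos: [0.4726, 0.0062, 0.1245]
orientation: [180.0, 0.0, -76.7]
force: [0.4, -0.4, -1.2]
opening: 0.0203
gripper_force: 30.0
```

Request:
step_arm(
  moves=[
    [[0, 0, -0.05, 0, 1.5], [0, 0, 0, 0, 1.5]],
  ],
)

```text
clock: 20.3
tool_pos: [0.4726, 0.0062, 0.124]
orientation: [180.0, 0.0, -76.7]
force: [-1.0, -2.0, -1.0]
opening: 0.0203
gripper_force: 30.0
```

Request:
step_arm(
  moves=[
    [[0, 0, -0.04, 0, 1.5], [0, 0, 0, 0, 1.5]],
  ],
)

```text
clock: 20.5
tool_pos: [0.4727, 0.0062, 0.1237]
orientation: [-180.0, -0.0, -76.7]
force: [-0.7, 0.3, 0.6]
opening: 0.0202
gripper_force: 30.0
```

Request:
step_arm(
  moves=[
    [[0, 0, -0.03, 0, 1.5], [0, 0, 0, 0, 1.5]],
  ],
)

```text
clock: 20.7
tool_pos: [0.4727, 0.0062, 0.1237]
orientation: [-180.0, -0.0, -76.7]
force: [-1.6, -0.3, 5.5]
opening: 0.0206
gripper_force: 30.0
```

Request:
step_arm(
  moves=[
    [[0, 0, -0.03, 0, 1.5], [0, 0, 0, 0, 1.5]],
  ],
)

```text
clock: 20.9
tool_pos: [0.4728, 0.0061, 0.1237]
orientation: [-180.0, -0.0, -76.7]
force: [-3.6, 0.2, 8.3]
opening: 0.0202
gripper_force: 30.0
```

The pin is seated: it stops at the same height as when parked, with a light 8 N. I'll ease off, release and withdraw upward.

Request:
step_arm(
  moves=[
    [[0, 0, 0.05, 0, 1.5], [0, 0, 0, 0, 2], [0, 0, 0, 0, 2.4], [0, 0, 0, 0, 3], [0, 0, 0, 0, 4], [0, 0, 0, 0, 5], [0, 0, 0, 0, 5], [0, 0, 0, 0, 5]],
  ],
)

```text
clock: 21.7
tool_pos: [0.4726, 0.0062, 0.1235]
orientation: [180.0, 0.0, -76.7]
force: [-0.5, 0.2, -0.6]
opening: 0.0491
gripper_force: 0.0
```

Request:
step_arm(
  moves=[
    [[0, 0, 0.5, 0, 5], [0, 0, 1, 0, 5], [0, 0, 2, 0, 5], [0, 0, 3, 0, 5], [0, 0, 4, 0, 5], [0, 0, 4, 0, 5], [0, 3, 3, 0, 5], [0, 3, 1, 0, 5], [0, 1, 0, 0, 5], [0, 0, 0, 0, 5]],
  ],
)

```text
clock: 22.7
tool_pos: [0.4725, 0.0772, 0.3091]
orientation: [-180.0, 0.0, -76.6]
force: [0.6, -0.9, -0.7]
opening: 0.0502
gripper_force: 0.0
```

```bash
python3 look.py w8; python3 - <<'E'
from h import *
ci=np.load('wci.npy',allow_pickle=True).item();d=np.load('wd.npy')
v,u=np.mgrid[0:240,0:640];c=cloud(ci,np.c_[u.ravel(),v.ravel()],d[:240].ravel())
m=(abs(c[:,2]-.16)<.006)&(np.hypot(c[:,0]-.4722,c[:,1]-.0062)<.03);print(np.median(c[m],axis=0),m.sum(),cv2.minEnclosingCircle(c[m][:,:2].astype(np.float32)*1000))
E
```

```text
22.7 [0.47247307 0.07717956 0.30912328] [-1.79957839e+02  2.71858457e-02 -7.65996409e+01] [ 0.58503933 -0.89721478 -0.73626054]
[0.47264227 0.00606177 0.16039641] 494 ((472.6988830566406, 6.266965866088867), 10.683857917785645)
```

View pics/w8.png

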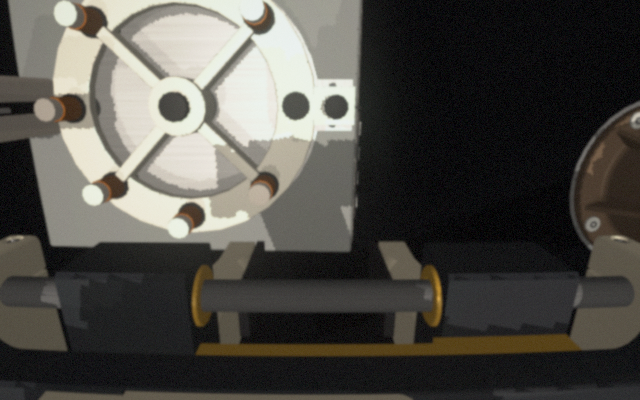

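The pin stands in the lug at (336,106). Its handle top measures 160.4 mm against 160 mm for fully down, and all the vials are intact. Handing in.

```bash
python3 -c "
from plant import close_job
print(close_job())"
```

```text
the job is handed in; nothing more can be done
None
```

The lug stands at the home mark and the transport pin is fitted through it into the index block with its handle fully down; the job was handed in at about 23 s, with no vial or bystander contact seen.

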